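Push the rolled-back solder reel up its gutter to the stop

ROBOT

A 6-joint arm with a two-finger parallel gripper is mounted at the origin on a cart in front of the work surface, level with it; the furniture and walls round the work are solid. World frame = base frame: x ahead of the robot, y to its left, z up, the work surface at z = 0. Lengths are in m, angles in rad, forces in N, time in s.
With the tool pointing down it reaches from about 0.375 to 0.9 m from the base axis. Payload 3.1 kg.
Tool frame: the origin (TCP) lies on the centre line of the jaws, within the pads' length; the fingertips stand ahead of it and the grasp point (between the pads) lies 3 mm ahead of it (robot.tip_reach is the z of the fingertips in the tool frame, in m); z points along the fingers, y is the line along which they close (so a half turn about z gives the same grasp; the last joint's range is limited). The gripper opens to 87 mm and grips with 3 to 60 N. Pads are 19 mm wide; open, the fingers measure 117 mm over their backs; the gripper's body (75 mm by 190 mm) begins 51 mm behind the grasp point.
Start: joints at [-1.494, 0.527, 1.433, -0, 1.181, -0.178], TCP at [0.158, -0.605, 0.245] pointing down, gripper open.
Joint ranges: [-3.08, 3.08], [-0.75, 2.2], [0.22, 2.44], [-1.43, 4.57], [0, 2.65], [-2.85, 2.85]. Speed limits (rad/s): [2.79, 2.79, 3.14, 3.14, 3.14, 3.14].

INTERFACE

Orientations are given as a unit quaternion [x, y, z, w].
In Python, from rig import sensors, eyes, ticket, robot gives the robot as it stands.
- The arm moves only by the tool drive_tool, never from a script. Its argument "deltas" is a list that holds one entry, the list of rows, each a list of 6 numbers: the shift along the tool's x, y, z in mm, then the turn, a rotation vector about the tool's x, y, z in rad. A call has 1 to 8 rows; each row shifts and turns the commanded pose from where the row before left it, along the tool's axes as they then stand; what a row does not reach is not made up. A row lasts 1/12 s, in which the tool goes at most 41.7 mm and 7.16 degrees, less where a joint would pass 70% of its speed; a pose out of reach is approached as far as the arm can. A call is refused whole if a number of a shift passes 41.7 or a number of a turn 0.125, either way. A call with a gripper value outside its range is refused whole. "gripper" is the opening in per cent of the stroke, from 0 (shut) to 100 (fully open), set as the call begins (left out, the last holds). The fingers move at their own pace and stop on an object; "squeeze" is the grip in N (left out, the last holds). Time passes only in rows, so rows that do not move let the fingers close. It gives the time, the measured TCP pose, the force, the opening and the grip force at its end, in the units of the state.
- sensors.get_obs(): the state, without advancing time (a new reading comes with each control period).
- eyes.camera(name): name is "scene" or "top" or "wrist"; returns a dict with "img" (480x640x3 uint8, red, green, blue), "fov_y" (degrees; the focal length in pixels is half the picture's height over the tangent of half this angle, whatever the lens; pixels are square), "cx", "cy" (the principal point, pixels), "D" ([k1, k2, p1, p2, k3] as OpenCV has them; the pictures are not rectified), "xyz" and "attitude" of the camera in the world; the wrist camera has in their place "hand_eye" (4x4, takes a point from camera to tool coordinates, whose origin is the TCP and whose axes are the flange's). Camera axes: x right, y up, looking along -z (the intrinsics and any distortion apply to the point x, -y, -z); pixel columns grow to the right and rows downward; lengths in m; the calibration is good to about 2 mm. A picture is of the moment at which its call begins: read the wrist's pose just before it. There is no depth.
- ticket.hand_in(): hands the job in; it is judged then, once.
The state is a dict: "time": time; "q": joint angles; "joint_velocities": joint speeds; "joint_torque": joint torques, N m; "position": TCP position; "tool_rot": TCP orientation; "ft_force": force on the tool from outside, world axes, zero at the start; "moment": the same for the moment, N m; "grip_width": finger opening in m; "grip_force": force on a finger pad.
Only numpy, scipy, OpenCV 4.12 (cv2) and the standard library are available. Lean on these libraries where they do the work, as an engineer would, in place of code of your own. Each camera call takes 0.05 s, during which the arm holds its last target. There are 200 camera calls.

TASK

Two reels of solder belong at the top stops of the two sloped gutters; one has rolled back to the low end of its gutter. With the fingertips push that reel up the gutter and over the hump so that it comes to rest against the stop and cannot roll back. Only push it, without lifting it off the gutter, and leave the other reel and the things around where they are.

Things in the scene. Friction and masses are not known exactly. Their poses are not given: they have to be found in the camera images.
- gutter_a: Sloped reel gutter fixed to the bench, holding the reel that has rolled back. Origin on the bench under its middle; x level, pointing uphill to the stop; y across; z up. 46 mm wide inside; smooth, slippery metal floor. Grey side walls 6 mm thick stand 15 mm above the floor, so fingertips higher than that pass over them.
- gutter_a_ramp (a point): Low end of gutter_a's floor, mid-width, at x = -100, height 14 mm in gutter_a's frame; x axis uphill along the floor (8 degrees to the level), z square to it. An 8 mm steel rod crosses here, its top 12 mm above the floor; the rolled-back reel leans on it, its middle about 24 mm further uphill.
- gutter_a_crest (a point): Hump in gutter_a's floor, mid-width, x = 55, height 36 mm in gutter_a's frame: the floor rises to here at 8 degrees, then falls at 12 degrees to the stop. A reel whose middle has passed the hump rolls on to the stop by itself and stays, its middle at x = 76, height 64 mm; short of the hump it rolls back down.
- gutter_a_stop (a point): Middle of the top edge of gutter_a's upright stop plate, on the face toward the reel: x = 108, height 75 mm in gutter_a's frame; the floor meets the face at height 24.5 mm.
- gutter_b: The other gutter, exactly like gutter_a, with the same origin and axes; it holds the parked reel.
- rolled_back_reel_center (a point): The reel to push: the middle of a grey reel of solder, on its axis; the reel is a flanged drum 64 mm in diameter and 42 mm wide, about 0.2 kg, and lies on its rim across the gutter so that it can roll. The point is half the diameter (32 mm) above the floor under the reel. At the start it leans against the low-end rod of gutter_a.
- rolled_back_reel: The same reel; origin on its axis at one end face, 21 mm from the middle, z along the axis; turns as it rolls.
- parked_reel_center (a point): The other reel, to be left alone: the middle of a grey reel of solder, on its axis; the reel is a flanged drum 64 mm in diameter and 42 mm wide, about 0.2 kg, and lies on its rim across the gutter so that it can roll. The point is half the diameter (32 mm) above the floor under the reel. It rests against the stop of gutter_b.
- parked_reel: The parked reel; origin on its axis at one end face, z along the axis.
- tape_roll: Bystander: a roll of black tape lying flat, 62 mm across, 19 mm high; origin under its middle.
- connector: Bystander: a connector, 12 x 53 x 14 mm, lying flat; origin under its middle.
- standing_reel: Bystander: a wire reel standing on its flange, 60 mm across, 50 mm high; origin under its middle.
- blue_bottle: Bystander: a squeeze bottle, 44 mm across, 120 mm high; origin under its middle.
- driver: Bystander: a screwdriver, 142 mm long, lying flat; origin under its middle.
- board: Bystander: a circuit board, 62 x 110 x 18 mm, lying flat; origin under its middle.
Things that resemble listed ones, but are neither listed nor needed, are in the scene too. Leave any pink look-alike of the rolled_back_reel alone. What is shaped like the parked_reel but pink or red is not meant.

How it is judged:
At the end, for the whole second after the job is handed in: Both reels rest beyond the hump against their stops: the reel's middle 68 to 84 mm along x, within 10 mm of the middle of the width and 56 to 72 mm above the bench in its gutter's frame, moving slower than 20 mm/s (x of rolled_back_reel_center in the frame of gutter_a between 0.068 and 0.084 m and y of rolled_back_reel_center in the frame of gutter_a between -0.01 and 0.01 m and z of rolled_back_reel_center in the frame of gutter_a between 0.056 and 0.072 m and linear speed of each of rolled_back_reel, parked_reel below 0.02 m/s and x of parked_reel_center in the frame of gutter_b between 0.068 and 0.084 m and y of parked_reel_center in the frame of gutter_b between -0.01 and 0.01 m and z of parked_reel_center in the frame of gutter_b between 0.056 and 0.072 m); the robot touches nothing.
It fails at once if the reel is lifted more than 12 mm off the gutter (z of rolled_back_reel_center in the frame of gutter_a_ramp above 0.044 m).
It fails at once if the parked reel is moved more than 10 mm (distance of parked_reel_center from where it was at the start of the episode above 0.01 m).
It fails at once if one of the things around (tape roll, connector, standing reel, bottle, screwdriver, board) is pushed more than 15 mm (distance of any of tape_roll, connector, standing_reel, blue_bottle, driver, board from where it was at the start of the episode above 0.015 m).
It also fails if it takes over 40 s, if anything falls off the work surface, if the arm or the gripper's body presses on something with over 40 N, if the wrist force passes 120 N, or if a joint passes its speed limit or range.

## Working session

There is one attempt and no reset: what is moved stays moved. The work goes in short steps, Python scripts to look and compute and a tool call to move; the robot and the scene stay as the last step left them, time stands still between calls to the robot, and variables do not carry over. Pictures are saved under pics/ and viewed, at most 10 in all, crops included, and the job is handed in when it is done.

Besides the shell and the picture viewer there is one more tool, called after "Call:" by a JSON object that holds its "fn" and its "kwargs". drive_tool: Moves the arm, as the interface text tells. Its arguments: {"type":"object","properties":{"deltas":{"type":"array"},"gripper":{"type":"number"},"squeeze":{"type":"number"}},"required":["deltas"]}

```bash
mkdir -p pics; ls; python3 - <<'E'
from rig import sensors, eyes, robot
import cv2
o=sensors.get_obs(); print({k:o[k] for k in('time','position','tool_rot','grip_width')}, robot.tip_reach)
for n in('scene','top'):
    c=eyes.camera(n); cv2.imwrite(f'pics/{n}0.png',c['img'][:,:,::-1]); print({k:v for k,v in c.items() if k!='img'})
E
```

```text
pics
{'time': 0.0, 'position': array([ 0.15750049, -0.60413422,  0.2435511 ]), 'tool_rot': array([ 9.91893162e-01,  1.27069986e-01,  4.55426973e-05, -1.08223836e-03]), 'grip_width': 0.08699923974191759} 0.022
{'fov_y': 50.86317014461137, 'cx': 320.04690967424875, 'cy': 240.3023856077035, 'D': array([0.01321582, 0.        , 0.        , 0.        , 0.        ]), 'xyz': array([0.10671744, 0.70392004, 0.85954954]), 'attitude': array([-0.1146076 ,  0.38915362,  0.88291045, -0.23641849])}
{'fov_y': 43.24628945572972, 'cx': 320.32609219415764, 'cy': 243.47041418585192, 'D': array([-0.14059238,  0.        ,  0.        ,  0.        ,  0.        ]), 'xyz': array([ 0.45115278, -0.00890869,  1.66896826]), 'attitude': array([ 0.01815877, -0.03429592, -0.69617482,  0.71682262])}
```

View pics/top0.png

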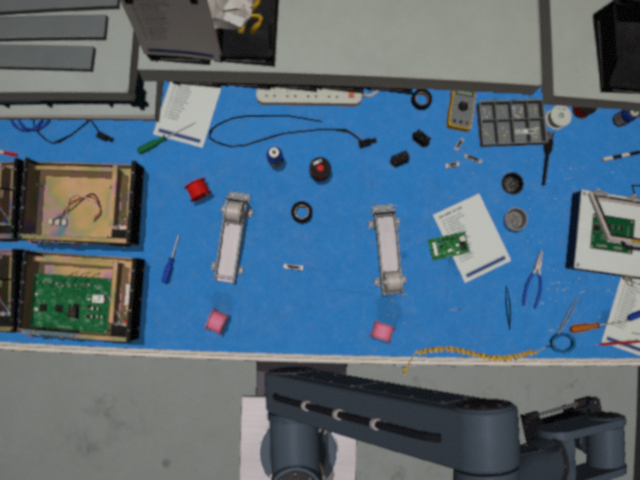

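View pics/scene0.png

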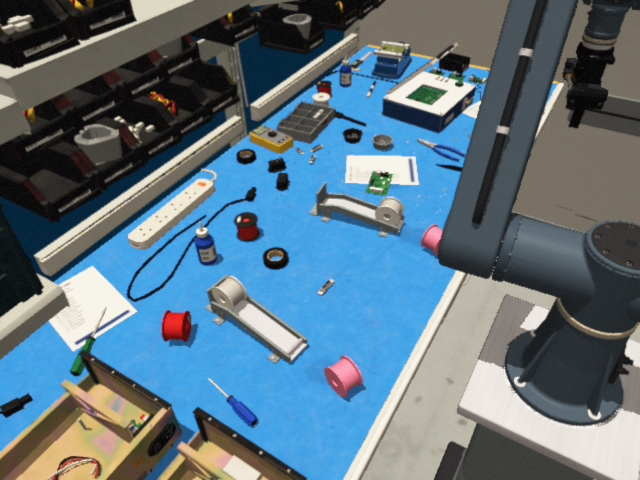

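The top view shows gutter_a on the right (about (387,250)), with its reel at the low, near end (390,283) and its stop at (385,210). Gutter_b is on the left with the parked reel at (235,208). The scene view agrees: the reel is at (390,210) and the stop at (321,195). Next I'll zoom in on gutter_a.

```bash
cat > h.py <<'E'
import numpy as np, cv2
from scipy.spatial.transform import Rotation as R
def K(c):
    f=240/np.tan(np.radians(c['fov_y']/2)); return np.array([[f,0,c['cx']],[0,f,c['cy']],[0,0,1]])
def ray(c,p):
    u=cv2.undistortPoints(np.array([[p]],float),K(c),c['D'])[0,0]
    return R.from_quat(c['attitude']).apply([u[0],-u[1],-1])
def plane(c,p,z):
    d=ray(c,p); return c['xyz']+d*(z-c['xyz'][2])/d[2]
def proj(c,P):
    q=R.from_quat(c['attitude']).inv().apply(np.asarray(P)-c['xyz'])*[1,-1,-1]
    return cv2.projectPoints(q.reshape(-1,1,3),np.zeros(3),np.zeros(3),K(c),c['D'])[0][:,0]
E
python3 - <<'E'
import cv2,numpy as np
a=cv2.imread('pics/top0.png')[195:305,350:425]; b=cv2.imread('pics/scene0.png')[175:245,300:415]
a=cv2.resize(a,None,fx=5,fy=5,interpolation=cv2.INTER_CUBIC); b=cv2.resize(b,None,fx=6,fy=6,interpolation=cv2.INTER_CUBIC)
cv2.imwrite('pics/a.png',a);cv2.imwrite('pics/b.png',b)
E
```

```text
(no output)
```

View pics/a.png

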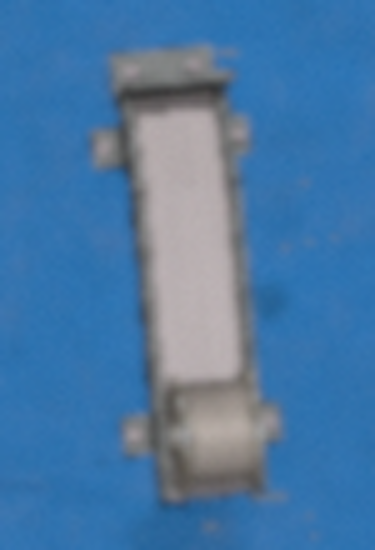

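View pics/b.png

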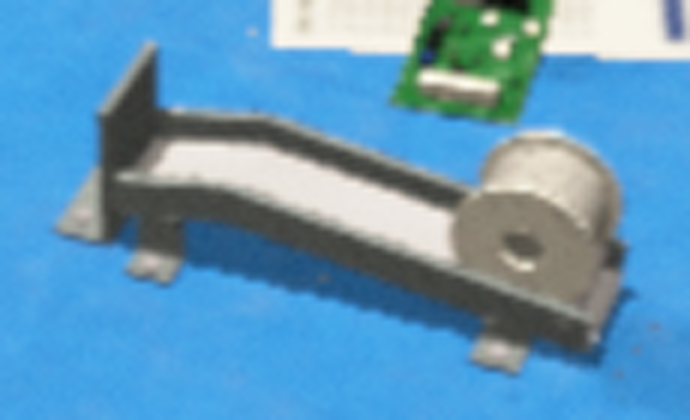

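```bash
cat > fit.py <<'E'
from h import *
from rig import eyes
from scipy.optimize import least_squares
S=eyes.camera('scene');T=eyes.camera('top')
s=lambda p:(np.array(p)/6+[300,175]-.42); t=lambda p:(np.array(p)/5+[350,195]-.4)
obs=[(S,s((590,332)),(-102,29,29)),(S,s((622,243)),(-102,-29,29)),(S,s((125,76)),(108,0,75)),(S,s((220,187)),(53,29,51)),(S,s((262,120)),(53,-29,51)),
(S,s((522,248)),(-80.7,21,49)),(T,t((165,497)),(-102,29,29)),(T,t((268,490)),(-102,-29,29)),(T,t((125,95)),(108,29,40)),(T,t((228,85)),(108,-29,40))]
def W(v,P):
    c,q=np.cos(v[2]),np.sin(v[2]); P=np.array(P)/1000
    return np.array([v[0]+c*P[0]-q*P[1],v[1]+q*P[0]+c*P[1],P[2]])
r=least_squares(lambda v:np.concatenate([proj(c,W(v,P))[0]-p for c,p,P in obs]),[.45,-.15,0],loss='soft_l1')
print(r.x,np.degrees(r.x[2]));print(np.array([proj(c,W(r.x,P))[0]-p for c,p,P in obs]).round(1))
for n,P in dict(reel=(-80.7,0,49),behind=(-130,0,50),crest=(55,0,36),end=(76,0,64)).items(): print(n,W(r.x,P).round(4),np.hypot(*W(r.x,P)[:2]))
np.save('g.npy',r.x)
E
python3 fit.py
```

```text
[ 0.55244641 -0.23057806  0.12993849] 7.44492680325639
[[-3.5 -3.1]
 [-2.3 -1.8]
 [ 1.3  0.1]
 [ 0.9  0. ]
 [ 1.9 -1.4]
 [ 1.2  0.8]
 [-0.8 -2.3]
 [-0.4 -3.2]
 [-0.7  1. ]
 [-0.2  1. ]]
reel [ 0.4724 -0.241   0.049 ] 0.5303627893273971
behind [ 0.4235 -0.2474  0.05  ] 0.4905160823953548
crest [ 0.607  -0.2235  0.036 ] 0.6468064990900809
end [ 0.6278 -0.2207  0.064 ] 0.6654787537687847
```

```bash
sed -i 's/-102,/-110,/g' fit.py; cat >> fit.py <<'E'
im=cv2.cvtColor(T['img'],cv2.COLOR_RGB2HSV); m=cv2.inRange(im,(150,60,90),(179,255,255)); m[:,:350]=0;m[:,420:]=0
ys,xs=np.nonzero(m[300:350]); print('pink',[plane(T,(u,v+300),.03).round(3) for u,v in((xs.min(),ys.min()),(xs.max(),ys.max()))])
from rig import sensors
o=sensors.get_obs(); Rt=R.from_quat(o['tool_rot']); y=r.x[2]
Rg=R.from_matrix(np.array([[np.cos(y),np.sin(y),0],[np.sin(y),-np.cos(y),0],[0,0,-1]]).T)
print('turn',(Rt.inv()*Rg).as_rotvec())
g=W(r.x,(-145,0,150)); print(g,'shift in goal-aligned tool axes mm',Rg.inv().apply(g-o['position'])*1000)
E
python3 fit.py
```

```text
[ 0.55431135 -0.23015838  0.12797765] 7.332579087154676
[[-1.2 -2.5]
 [-0.1 -1.2]
 [ 0.6 -0. ]
 [ 0.1 -0.1]
 [ 1.2 -1.5]
 [ 0.4  0.7]
 [-0.7 -0.1]
 [-0.3 -0.9]
 [-0.7  0.3]
 [-0.3  0.3]]
reel [ 0.4743 -0.2405  0.049 ] 0.5317455495317283
behind [ 0.4254 -0.2468  0.05  ] 0.491761184566387
crest [ 0.6089 -0.2231  0.036 ] 0.6484622783960385
end [ 0.6297 -0.2205  0.064 ] 0.6671665983600851
pink [array([ 0.365, -0.188,  0.03 ]), array([ 0.315, -0.249,  0.03 ])]
turn [-7.49476426e-04 -9.25639472e-05  1.26823053e-01]
[ 0.41049715 -0.24866453  0.15      ] shift in goal-aligned tool axes mm [ 296.31475876 -320.7072454    94.20715476]
```

Call:
{"fn": "drive_tool", "kwargs": {"deltas": [[[0,0,0,0,0,0.064],[0,0,0,0,0,0.063],[25,-27,0,0,0,0],[25,-27,0,0,0,0],[25,-27,0,0,0,0],[25,-27,0,0,0,0],[25,-27,0,0,0,0],[25,-27,0,0,0,0]]], "gripper": 24}}

```text
time: 0.97
position: [0.2864, -0.4235, 0.2446]
tool_rot: [0.998, 0.064, 0.0, 0.0]
ft_force: [0.6, 0.5, -0.2]
grip_width: 0.0418
grip_force: 0.0
```

Call:
{"fn": "drive_tool", "kwargs": {"deltas": [[[25,-27,0,0,0,0],[25,-27,0,0,0,0],[25,-27,0,0,0,0],[25,-27,0,0,0,0],[25,-27,0,0,0,0],[21,-24,0,0,0,0],[0,0,0,0,0,0],[0,0,0,0,0,0]]]}}

```text
time: 1.63
position: [0.4109, -0.2473, 0.2447]
tool_rot: [0.998, 0.066, -0.0, 0.0]
ft_force: [-0.3, -0.6, -0.7]
grip_width: 0.0208
grip_force: 0.0
```

```bash
cat > st.py <<'E'
from h import *
from rig import eyes,sensors
v=np.load('g.npy')
o=sensors.get_obs(); e=R.from_quat(o['tool_rot']); x=e.apply([1,0,0])
c,q=np.cos(v[2]),np.sin(v[2]); d=o['position']-[v[0],v[1],0]
print('t',o['time'],'TCP in gutter mm',np.round(1000*np.array([c*d[0]+q*d[1],-q*d[0]+c*d[1],d[2]]),1),'yaw err',np.arctan2(x[1],x[0])-v[2],'z',e.apply([0,0,1]).round(3),'w',o['grip_width'],'F',o['ft_force'].round(1))
E
python3 fit.py|head -2; python3 st.py
python3 - <<'E'
from h import *
from rig import eyes,sensors
o=sensors.get_obs();c=eyes.camera('wrist');H=np.array(c['hand_eye']);Rt=R.from_quat(o['tool_rot'])
c['xyz']=o['position']+Rt.apply(H[:3,3]);c['attitude']=(Rt*R.from_matrix(H[:3,:3])).as_quat()
v=np.load('g.npy');cc,q=np.cos(v[2]),np.sin(v[2])
def W(P): P=np.array(P)/1000; return [v[0]+cc*P[0]-q*P[1],v[1]+q*P[0]+cc*P[1],P[2]]
im=c['img'][:,:,::-1].copy()
for P in [(-110,29,29),(-110,-29,29),(53,29,51),(53,-29,51),(108,0,75),(-80.7,21,49),(-80.7,-21,49),(-80.7,0,81)]:
    p=proj(c,W(P))[0]; print(P,p.round()); 
    if abs(p).max()<2000: cv2.drawMarker(im,tuple(int(a) for a in p),(0,0,255),0,10)
cv2.imwrite('pics/w1.png',im)
E
```

```text
[ 0.55431135 -0.23015838  0.12797765] 7.332579087154676
[[-1.2 -2.5]
t 1.7333 TCP in gutter mm [-145.4   -0.5  244.7] yaw err 9.934209573186914e-05 z [ 0.    -0.001 -1.   ] w 0.020654155925510474 F [0.1 0.3 0.1]
(-110, 29, 29) [283. 168.]
(-110, -29, 29) [346. 168.]
(53, 29, 51) [274. -53.]
(53, -29, 51) [354. -53.]
(108, 0, 75) [ 313. -176.]
(-80.7, 21, 49) [289. 137.]
(-80.7, -21, 49) [339. 137.]
(-80.7, 0, 81) [314. 139.]Traceback (most recent call last):
  File "fit.py", line 16, in <module>
    ys,xs=np.nonzero(m[300:350]); print('pink',[plane(T,(u,v+300),.03).round(3) for u,v in((xs.min(),ys.min()),(xs.max(),ys.max()))])
                                                                                            ~~~~~~^^
    return umr_minimum(a, axis, None, out, keepdims, initial, where)
ValueError: zero-size array to reduction operation minimum which has no identity
```

View pics/w1.png

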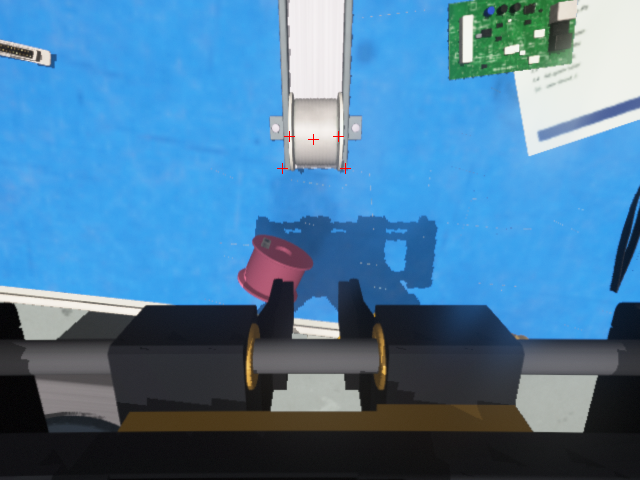

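The wrist view shows the grey reel at about (316,133) and the fingertips in line with it. The pink reel at (275,268) is clear of the descent. I'll lower straight down behind the reel.

Call:
{"fn": "drive_tool", "kwargs": {"deltas": [[[0,0.5,30,0,0,0],[0,0.5,30,0,0,0],[0,0.5,30,0,0,0],[0,0,30,0,0,0],[0,0,30,0,0,0],[0,0,20,0,0,0],[0,0,11,0,0,0],[0,0,0,0,0,0]]]}}

```text
time: 2.45
position: [0.4087, -0.2508, 0.0611]
tool_rot: [0.998, 0.062, -0.002, -0.002]
ft_force: [-0.4, 0.5, 0.3]
grip_width: 0.0208
grip_force: 0.0
```

Call:
{"fn": "drive_tool", "kwargs": {"deltas": [[[4,0,0,0,0,0],[4,0,0,0,0,0],[4,0,0,0,0,0],[3,0,0,0,0,0],[3,0,0,0,0,0],[3,0,-0.4,0,0,0],[3,0,-0.4,0,0,0],[3,0,-0.4,0,0,0]]]}}

```text
time: 3.12
position: [0.4369, -0.2463, 0.065]
tool_rot: [0.998, 0.064, -0.001, -0.0]
ft_force: [-2.7, -0.5, 2.3]
grip_width: 0.0208
grip_force: 1.4
```

```bash
python3 st.py; python3 - <<'E'
from rig import eyes
import cv2
a=eyes.camera('scene')['img'][150:270,280:480,::-1]
cv2.imwrite('pics/s2.png',cv2.resize(a,None,fx=4,fy=4,interpolation=cv2.INTER_CUBIC))
E
```

```text
t 3.1167 TCP in gutter mm [-118.5   -1.1   65. ] yaw err 0.0006467179459099803 z [-0.001  0.    -1.   ] w 0.020753850368692338 F [-2.7 -0.5  2.3]
```

View pics/s2.png

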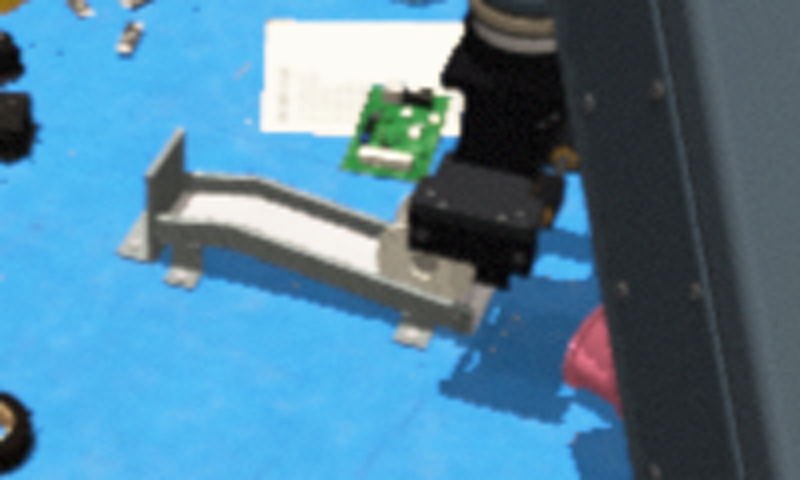

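The scene view shows the hand behind the reel in gutter_a at about (425,265), and the force reads a light contact. I'll push up the slope.

Call:
{"fn": "drive_tool", "kwargs": {"deltas": [[[4,0,-0.6,0,0,0],[4,0,-0.6,0,0,0],[4,0,-0.6,0,0,0],[4,0,-0.6,0,0,0],[4,0,-0.6,0,0,0],[4,0,-0.6,0,0,0],[4,0,-0.6,0,0,0],[4,0,-0.6,0,0,0]]]}}

```text
time: 3.83
position: [0.4693, -0.2426, 0.0696]
tool_rot: [0.998, 0.064, -0.0, -0.0]
ft_force: [-2.8, -0.3, 1.2]
grip_width: 0.0204
grip_force: 1.3
```

Call:
{"fn": "drive_tool", "kwargs": {"deltas": [[[4,0,-0.6,0,0,0],[4,0,-0.6,0,0,0],[4,0,-0.6,0,0,0],[4,0,-0.6,0,0,0],[4,0,-0.6,0,0,0],[4,0,-0.6,0,0,0],[4,0,-0.6,0,0,0],[4,0,-0.6,0,0,0]]]}}

```text
time: 4.5
position: [0.5011, -0.2385, 0.0744]
tool_rot: [0.998, 0.064, -0.0, -0.0]
ft_force: [-2.7, 0.3, 1.5]
grip_width: 0.0206
grip_force: 1.3
```

```bash
python3 st.py; python3 - <<'E'
from rig import eyes
import cv2
a=eyes.camera('scene')['img'][150:270,280:480,::-1]
cv2.imwrite('pics/s3.png',cv2.resize(a,None,fx=4,fy=4,interpolation=cv2.INTER_CUBIC))
E
```

```text
t 4.5 TCP in gutter mm [-53.9  -1.5  74.4] yaw err -0.0001508324272368189 z [-0. -0. -1.] w 0.02062513468175841 F [-2.7  0.3  1.5]
```

View pics/s3.png

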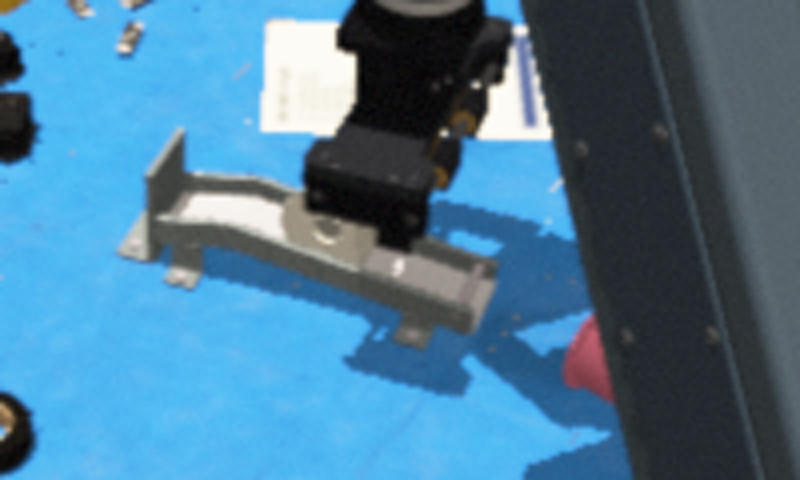

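The reel has moved up to about (330,230) and is still seated in the gutter, so I'll keep pushing.

Call:
{"fn": "drive_tool", "kwargs": {"deltas": [[[4,0,-0.6,0,0,0],[4,0,-0.6,0,0,0],[4,0,-0.6,0,0,0],[4,0,-0.6,0,0,0],[4,0,-0.6,0,0,0],[4,0,-0.6,0,0,0],[4,0,-0.6,0,0,0],[4,0,-0.6,0,0,0]]]}}

```text
time: 5.22
position: [0.5328, -0.2344, 0.0792]
tool_rot: [0.998, 0.064, -0.0, -0.0]
ft_force: [-2.3, -0.5, 1.9]
grip_width: 0.021
grip_force: 1.3
```

Call:
{"fn": "drive_tool", "kwargs": {"deltas": [[[4,0,-0.6,0,0,0],[4,0,-0.6,0,0,0],[4,0,-0.6,0,0,0],[4,0,-0.6,0,0,0],[4,0,-0.6,0,0,0],[4,0,-0.6,0,0,0],[3,0,-0.4,0,0,0],[3,0,-0.4,0,0,0]]]}}

```text
time: 5.88
position: [0.5626, -0.2306, 0.0836]
tool_rot: [0.998, 0.064, 0.0, 0.0]
ft_force: [-3.4, -0.9, 2.3]
grip_width: 0.0211
grip_force: 1.1
```

Call:
{"fn": "drive_tool", "kwargs": {"deltas": [[[2,0,0,0,0,0],[2,0,0,0,0,0],[2,0,0,0,0,0],[2,0,0,0,0,0],[0,0,0,0,0,0],[0,0,0,0,0,0]]]}}

```text
time: 6.38
position: [0.5703, -0.2296, 0.0835]
tool_rot: [0.998, 0.064, 0.0, 0.0]
ft_force: [-0.3, -0.3, 0.0]
grip_width: 0.0211
grip_force: 0.0
```

```bash
python3 st.py; python3 - <<'E'
from rig import eyes
import cv2
a=eyes.camera('scene')['img'][150:270,280:480,::-1]
cv2.imwrite('pics/s4.png',cv2.resize(a,None,fx=4,fy=4,interpolation=cv2.INTER_CUBIC))
E
```

```text
t 6.3833 TCP in gutter mm [16.  -1.5 83.5] yaw err -7.775069919993549e-05 z [ 0. -0. -1.] w 0.021055460159057574 F [-0.3 -0.3  0. ]
```

View pics/s4.png

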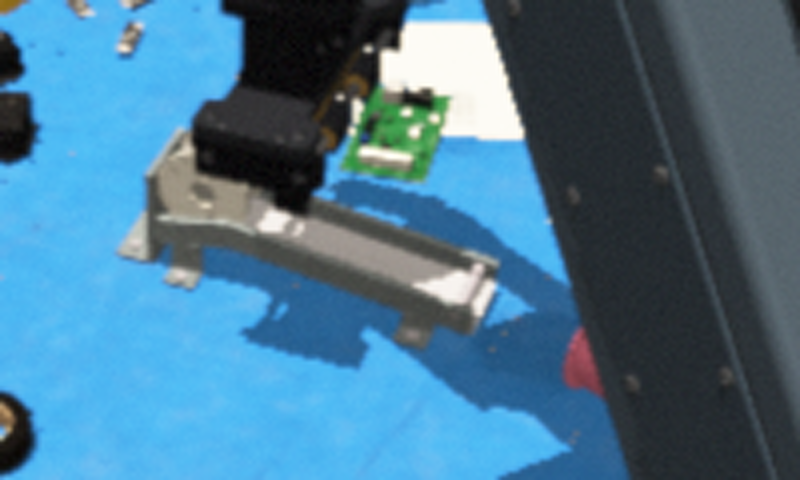

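The reel has rolled over the hump to the stop (hub at about (203,190)) and the force has dropped to zero. I'll retreat back and up, then check.

Call:
{"fn": "drive_tool", "kwargs": {"deltas": [[[-5,0,0,0,0,0],[-10,0,0,0,0,0],[-15,0,-10,0,0,0],[-15,0,-30,0,0,0],[-15,0,-30,0,0,0],[-20,0,-30,0,0,0],[-20,0,-30,0,0,0],[0,0,0,0,0,0]]]}}

```text
time: 7.1
position: [0.4691, -0.2437, 0.2184]
tool_rot: [0.998, 0.063, 0.002, 0.003]
ft_force: [1.1, -0.4, -0.2]
grip_width: 0.0208
grip_force: 0.0
```

Call:
{"fn": "drive_tool", "kwargs": {"deltas": [[[0,0,0,0,0,0],[0,0,0,0,0,0],[0,0,0,0,0,0],[0,0,0,0,0,0],[0,0,0,0,0,0],[0,0,0,0,0,0],[0,0,0,0,0,0],[0,0,0,0,0,0]]]}}

```text
time: 7.77
position: [0.471, -0.2422, 0.2131]
tool_rot: [0.998, 0.064, -0.0, -0.0]
ft_force: [-0.9, 0.3, -0.2]
grip_width: 0.021
grip_force: 0.0
```

```bash
python3 st.py; python3 - <<'E'
from rig import eyes
import cv2
a=eyes.camera('scene')['img'][100:340,170:480,::-1]
cv2.imwrite('pics/s5.png',cv2.resize(a,None,fx=2.5,fy=2.5,interpolation=cv2.INTER_CUBIC))
E
```

```text
t 7.7667 TCP in gutter mm [-84.2  -1.4 213.1] yaw err 0.0001583275143114682 z [-0.001  0.    -1.   ] w 0.02101415022691596 F [-0.9  0.3 -0.2]
```

View pics/s5.png

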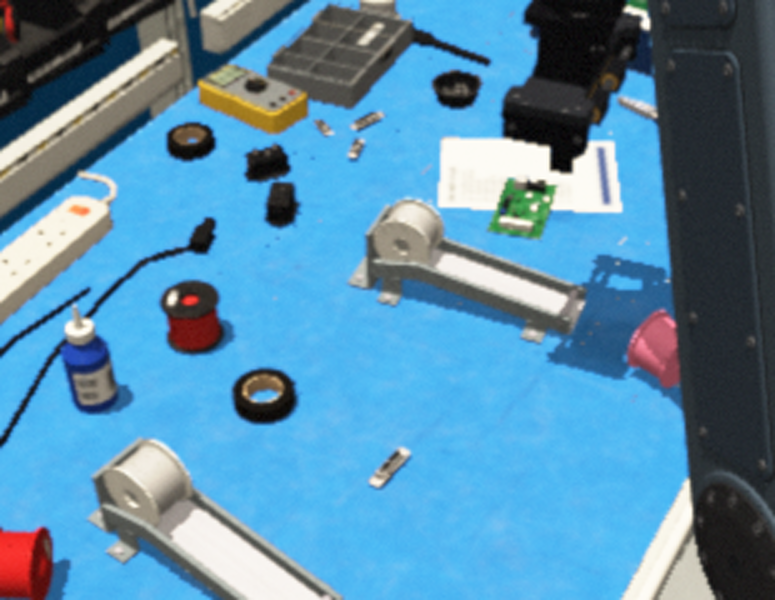

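Both reels rest against their stops: gutter_a's at (405,240) and the parked one at (150,485). Nothing else has moved and the arm is clear.

```bash
python3 -c "
from rig import ticket; print(ticket.hand_in())"
```

```text
the job is handed in; nothing more can be done
None
```

The rolled-back reel was pushed over the hump and rests against gutter_a's stop, with the parked reel and everything around it left in place; the job is handed in, and no verdict came back.

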